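Hang a screwdriver on a side-opening hook

ROBOT

A 6-joint arm with a two-finger parallel gripper is mounted at the origin on a cart in front of the work surface, level with it; the furniture and walls round the work are solid. World frame = base frame: x ahead of the robot, y to its left, z up, the work surface at z = 0. Lengths are in mm, angles in rad, forces in N, time in s.
With the tool pointing down it reaches from about 350 to 875 mm from the base axis. Payload 4.2 kg.
Tool frame: the origin (TCP) lies where the fingers leave the gripper's body, on its centre line; the fingertips stand ahead of it and the grasp point (between the pads) lies 54 mm ahead of it (arm.nose_length is the z of the fingertips in the tool frame, in mm); z points along the fingers, x is the direction in which the jaws open and shut, and the axes are right-handed (so a half turn about z gives the same grasp; the last joint's range is limited). The gripper opens to 85 mm and grips with 20 to 120 N. Pads are 22 mm wide; open, the fingers measure 114 mm over their backs; the gripper's body (76 mm by 85 mm) begins 54 mm behind the grasp point. The pads swing forward as they close: fully open they stand 13 mm farther back than shut.
Start: joints at [-0.952, 0.385, 0.008, 0, -1.194, -0.259], TCP at [220.069, -584.952, 303.912] pointing down, gripper open.
Joint ranges: [-3.14, 3.14], [-1.21, 2.06], [-1.07, 1.41], [-3.16, 2.05], [-2.99, -0.16], [-3.1, 3.1]. Speed limits (rad/s): [2.79, 2.79, 3.14, 3.14, 3.14, 3.14].

INTERFACE

Orientations are given as a unit quaternion [x, y, z, w].
In Python, from bench import arm, imaging, job_done gives the robot as it stands.
- The arm moves only by the shell command python3 -m crank 'ROWS' [OPENING]. ROWS is a JSON object of lists of equal length, an entry for each row: "delta_pos": the shift along the tool's x, y, z in m, a list of three; "twist": the turn about the tool's z in rad. In form: {"delta_pos": [[tx, ty, tz], ...], "twist": [twist, ...]}. A call has 1 to 8 rows; each row shifts and turns the commanded pose from where the row before left it, along the tool's axes as they then stand; what a row does not reach is not made up. A row lasts 1/12 s, in which the tool goes at most 41.7 mm and 7.16 degrees, less where a joint would pass 70% of its speed; a pose out of reach is approached as far as the arm can. A call is refused whole if a number of a shift passes 0.0417 or a number of a turn 0.125, either way. A call with a gripper value outside its range is refused whole. OPENING is the opening, from 0 (shut) to 1 (fully open), set as the call begins (- or left out, the last holds). The fingers move at their own pace and stop on an object; the grip force is fixed at half the most. Time passes only in rows, so rows that do not move let the fingers close. It gives the time, the measured TCP pose, the force and the opening at its end, in the units of the state.
- arm.read_state(): the state, without advancing time (a new reading comes with each control period).
- imaging.get_image(name): name is "scene" or "top" or "wrist"; returns (picture, depth): 480x640x3 uint8, blue, green, red; 480x640 float32, mm along the optical axis (not along the pixel's ray), 0 where there is no reading.
- imaging.camera_model(name): a dict with "vfov" (degrees; the focal length in pixels is half the picture's height over the tangent of half this angle, whatever the lens; pixels are square), "cx", "cy" (the principal point, pixels), "dist" ([k1, k2, p1, p2, k3] as OpenCV has them; the pictures are not rectified), "T" (4x4, takes a point from camera to world coordinates); the wrist camera has in their place "hand_eye" (4x4, takes a point from camera to tool coordinates, whose origin is the TCP and whose axes are the tool frame's). Camera axes: x right, y up, looking along -z (the intrinsics and any distortion apply to the point x, -y, -z); pixel columns grow to the right and rows downward; lengths in mm; the calibration is good to about 2 mm. A picture is of the moment at which its call begins: read the wrist's pose just before it. camera_model takes no time and is no camera call.
- job_done(): hands the job in, once; it reports no verdict.
The state is a dict: "clock": time; "joints": joint angles; "joint_vel": joint speeds; "joint_efforts": joint torques, N m; "position": TCP position; "ee_rot": TCP orientation; "contact_force": force on the tool from outside, world axes, zero at the start; "wrist_torque": the same for the moment, N m; "gripper_width": finger opening in mm.
Only numpy, scipy, OpenCV 4.12 (cv2) and the standard library are available. Lean on these libraries where they do the work, as an engineer would, in place of code of your own. Each camera call takes 0.05 s, during which the arm holds its last target.

TASK

Take the red screwdriver out of the slanted wooden holder and hang it upright, handle up, on the blue hook of the stand: bring its shank in from the side through the hook's open mouth, feed it along the slot until you feel it stop at the slot's end, then lower it so that the handle sits fully down in the cup, and let go. Do not press hard on the stand, and leave the blue screwdriver, the glue bottle, the round tin and the ring gauge as they are.

Things in the scene. Friction and masses are not known exactly. Their poses are not given: they have to be found in the camera images.
- red_grip (a point): centre of the handle of the loose red screwdriver that is to be hung (176 mm long, 0.05 to 0.10 kg). +y runs along it from blade to handle. Handle: cylinder 26 mm thick, 85 mm long, from 42.5 mm below this point (flat shoulder) to 42.5 mm above; then a round shank 5.4 mm thick, 90 mm long. At first it stands in the holder, leaning about 0.38 rad from vertical.
- red_driver: the whole red screwdriver; its origin lies on the outside of the tool, 13 mm beside its axis and 44.5 mm below the handle centre along its y axis
- red_tip (a point): blade end of the red screwdriver's shank, on its axis, 132.5 mm from the handle centre
- holder_seat_red (a point): where the red screwdriver's shoulder rests on the slanted top of the fixed wooden holder (190 mm long in its y), 105 mm over the bench, above an 7 mm hole through a 40 mm plate. z vertical, axes the holder's own; the tools lean towards its -x. Draw the tool out along its own axis: its shank is 90 mm long.
- blue_grip (a point): centre of the handle (19 mm thick, 72 mm long) of the blue screwdriver, 140 mm long, loose in the holder's other hole 90 mm away towards the holder's +y, leaning the same way; it stays there
- hook (a point): reference point of the fixed hook stand: on the centre line of the hook's slot, level with the cup floor, 130 mm over the bench. z up; +y is the direction in which the hook's mouth opens, so the shank enters moving along -y. The hook is clamped along a rail: its cup centre is at x = 0 and at an unreported y from -12 to +12 mm of this point, fixed during a run; the clamp holds 60 N.
- hook_lip (a point): a point 10 mm above point hook, same axes: the height of the tops of the lips round the cup. The cup is a square 30 mm wide inside, 10 mm deep, open at the top; its front lip has a 10 mm gap for the shank. The handle's shoulder must stay above the lips while the shank goes in, then drop.
- hook_slot (a point): a point 3 mm below point hook, same axes: half-way through the hook's 6 mm thick plate. Its slot is 10 mm wide, along y; the rounded mouth begins 26 mm before the cup centre on the +y side. A shank touching the slot's end stands only 0.7 mm beyond the cup centre (towards -y), where the handle fits down into the cup.
- hook_stand: the whole stand with its blue hook; origin at bench level, 130 mm below point hook, same axes. Foot plate 10 mm thick, x -43 to 67 mm, y -70 to 60 mm; post 18 mm thick at x 40, y -55 mm; rail 13 mm thick along y at x 40 mm; nothing but the hung tool is higher than 142 mm.
- glue_mid (a point): centre of a white glue bottle with red spout, 38 mm wide, 113 mm tall, standing loose; stays there
- tin_mid (a point): centre of a flat round tin with blue lid, 68 mm wide, 28 mm tall, loose; stays there
- gauge_mid (a point): centre of a steel ring gauge, 47 mm wide, 14 mm tall, lying loose; stays there
Things that resemble listed ones, but are neither listed nor needed, are in the scene too. There is more than one size of the hook_stand; the job needs the larger.

How it is judged (in metres and radians):
On the way, in this order (a step that is already met when the one before it is completed fails the run):
1. the red screwdriver is drawn out of the holder (distance between red_grip and holder_seat_red above 0.12 m), for 0.1 s.
2. the red screwdriver is upright in front of the hook's open mouth, with its blade end lower than the hook (y of red_grip in the frame of hook between 0.03 and 0.16 m and x of red_grip in the frame of hook between -0.05 and 0.05 m and z of red_tip in the frame of hook below -0.01 m and angle between red_grip's own y axis and vertical below 0.35 rad), for 0.1 s.
At the end, for the whole second after the job is handed in: The red screwdriver hangs handle up in the hook (within 0.12 rad of vertical), shoulder down on the cup floor (handle centre 38 to 46.5 mm above it), handle centre within 6 mm of the slot's centre line and 18 mm of the stand's reference point along it; released and at rest (x of red_grip in the frame of hook between -0.006 and 0.006 m and y of red_grip in the frame of hook between -0.018 and 0.018 m and z of red_grip in the frame of hook between 0.038 and 0.0465 m and angle between red_grip's own y axis and vertical below 0.12 rad and z of red_tip in the frame of hook below -0.08 m and linear speed of red_driver below 0.02 m/s and contact force between the fingers and red_driver below 0.05 N); the robot touches nothing.
It fails at once if the blue screwdriver is moved by more than 20 mm (distance of blue_grip from where it was at the start of the episode above 0.02 m).
It fails at once if the glue bottle is moved by more than 20 mm or tipped (distance of glue_mid from where it was at the start of the episode above 0.02 m).
It fails at once if the tin or the ring gauge is moved by more than 20 mm (distance of any of tin_mid, gauge_mid from where it was at the start of the episode above 0.02 m).
It fails at once if the stand is pressed with the screwdriver harder than 40 N (contact force between red_driver and hook_stand above 40 N).
It fails at once if the stand is pushed by the arm or gripper harder than 40 N (contact force between any of the arm, the fingers and hook_stand above 40 N).
It also fails if it takes over 45 s, if anything falls off the work surface, if the arm or the gripper's body presses on something with over 40 N, if the wrist force passes 120 N, or if a joint passes its speed limit or range.

## Working session

There is one attempt and no reset: what is moved stays moved. The work goes in short steps, Python scripts to look and compute and a shell command to move; the robot and the scene stay as the last step left them, time stands still between calls to the robot, and variables do not carry over. Pictures are saved under pics/ and viewed, and the job is handed in when it is done.

```bash
ls; mkdir -p pics; cat > h.py <<'E'
import numpy as np, cv2
from bench import arm, imaging
def cam(name,st=None):
    m=imaging.camera_model(name)
    f=240/np.tan(np.radians(m['vfov'])/2)
    K=np.array([[f,0,m['cx']],[0,f,m['cy']],[0,0,1.]])
    if 'T' in m: T=np.array(m['T'])
    else:
        from scipy.spatial.transform import Rotation as R
        B=np.eye(4);B[:3,:3]=R.from_quat(st['ee_rot']).as_matrix();B[:3,3]=st['position']
        T=B@np.array(m['hand_eye'])
    return K,np.array(m['dist'],float),T
def cloud(name,d,st=None):
    K,D,T=cam(name,st)
    u,v=np.meshgrid(np.arange(640),np.arange(480))
    p=cv2.undistortPoints(np.stack([u,v],-1).reshape(-1,1,2).astype(float),K,D).reshape(480,640,2)
    P=np.stack([p[...,0]*d,-p[...,1]*d,-d],-1)
    W=P@T[:3,:3].T+T[:3,3]
    W[d<=0]=np.nan
    return W
def snap(name,tag):
    st=arm.read_state(); im,d=imaging.get_image(name)
    cv2.imwrite(f'pics/{tag}.png',im); W=cloud(name,d,st)
    np.savez(f'{tag}.npz',im=im,d=d,W=W)
    return im,d,W,st
E
python3 - <<'E'
from h import *
print(arm.read_state(), arm.nose_length)
for n in('scene','top','wrist'): 
    snap(n,n+'0'); print(n,imaging.camera_model(n))
E
```

```text
pics
{'clock': 0.0, 'joints': array([-9.52383480e-01,  3.85549220e-01,  6.62267768e-03, -4.95260449e-04,
       -1.19399383e+00, -2.58629225e-01]), 'joint_vel': array([ 0.00018085,  0.00041716, -0.0009615 , -0.00117071,  0.00022302,
        0.00055521]), 'joint_efforts': array([ 9.32547628e-04, -3.92290986e+01,  1.88400275e+01,  4.18626487e+00,
       -4.64339013e-03,  1.79837798e-06]), 'position': array([ 219.93505406, -584.56851565,  302.82516124]), 'ee_rot': array([ 5.69253258e-01,  8.22161509e-01,  5.77499432e-04, -9.20518648e-04]), 'contact_force': array([ 0.31608603, -0.91821693, -0.88878046]), 'wrist_torque': array([-0.01127151,  0.05436108,  0.01522101]), 'gripper_width': 85.02305195167256} 72.6
scene {'vfov': 51.282186822644526, 'cx': 319.3428648298748, 'cy': 241.6866032542672, 'dist': array([-0.03119658,  0.        ,  0.        ,  0.        ,  0.        ]), 'T': array([[-8.84902848e-01,  2.17054443e-01, -4.12109595e-01,
         1.20696826e+02],
       [-4.65510108e-01, -4.42007130e-01,  7.66765959e-01,
         8.00239228e+02],
       [-1.57254207e-02,  8.70354563e-01,  4.
[... 455 characters left out ...]
2e+01],
       [ 9.10043547e-03,  1.68131610e-01,  9.85722549e-01,
         1.35674195e+03],
       [ 0.00000000e+00,  0.00000000e+00,  0.00000000e+00,
         1.00000000e+00]])}
wrist {'vfov': 67.7753842230306, 'cx': 322.68904383311974, 'cy': 239.37199289520007, 'dist': array([-0.02484369,  0.        ,  0.        ,  0.        ,  0.        ]), 'hand_eye': array([[ 9.99999650e-01,  6.06642214e-04, -5.76418286e-04,
        -4.81174980e-01],
       [ 3.85956404e-04, -9.45530892e-01, -3.25532153e-01,
        -8.47745139e+01],
       [-7.42502843e-04,  3.25531816e-01, -9.45530795e-01,
        -7.06329278e+01],
       [ 0.00000000e+00,  0.00000000e+00,  0.00000000e+00,
         1.00000000e+00]])}
```

View pics/scene0.png

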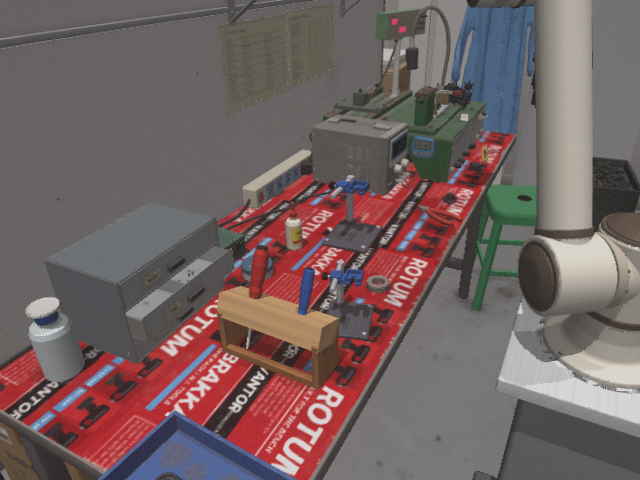

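View pics/top0.png

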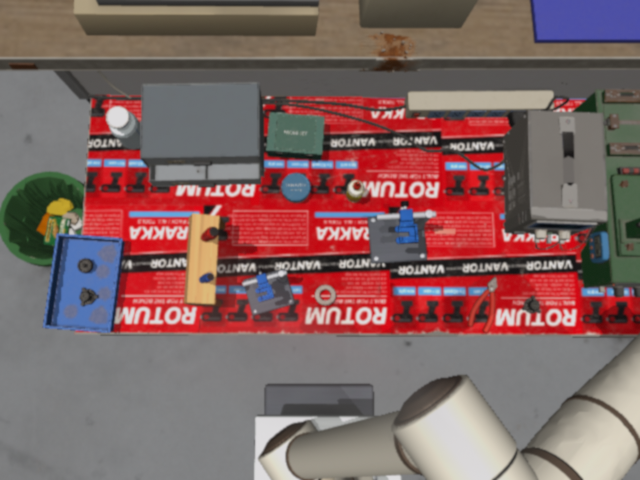

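The scene view shows the holder with the red tool (258,272) and the blue one (305,290), plus two stands at (345,300) and (350,215). In the top view the holder is at (202,258), and the stands are at (268,290) and (398,235); the second looks larger. Next I'll measure them.

```bash
python3 - <<'E'
from h import *
z=np.load('top0.npz'); W=z['W']; im=z['im']
def box(u0,u1,v0,v1): 
    return W[v0:v1,u0:u1].reshape(-1,3), im[v0:v1,u0:u1].reshape(-1,3).astype(int)
for n,b in dict(big=(360,445,195,275),small=(235,305,262,322),holder=(175,235,200,315)).items():
    P,C=box(*b)
    for lo,hi in ((5,20),(60,90),(90,110),(110,119),(119,129),(129,135),(135,150),(150,200)):
        m=(P[:,2]>lo)&(P[:,2]<hi)
        if m.sum()>3: print(n,lo,hi,m.sum(),P[m].min(0).round(),P[m].max(0).round(),P[m].mean(0).round(1))
    blue=(C[:,0]>C[:,2]+60)
    if blue.sum(): print(n,'blue',blue.sum(),P[blue].mean(0).round(1),np.nanmin(P[blue],0).round(),np.nanmax(P[blue],0).round())
c=im[185:330,170:450]; cv2.imwrite('pics/topcrop.png',cv2.resize(c,None,fx=2.8,fy=2.8,interpolation=cv2.INTER_CUBIC))
E
```

```text
big 5 20 1825 [ 463. -271.    5.] [649. -73.  20.] [ 534.8 -151.2    9.3]
big 60 90 25 [ 569. -209.   61.] [ 581. -197.   90.] [ 572.4 -201.3   74.7]
big 90 110 20 [ 568. -212.   91.] [ 576. -197.  110.] [ 570.9 -203.2   99.9]
big 110 119 4 [ 570. -202.  110.] [ 573. -199.  118.] [ 571.6 -201.   115.5]
big 119 129 241 [ 516. -221.  119.] [607. -97. 129.] [ 557.7 -157.7  126.6]
big 129 135 430 [ 515. -220.  129.] [606. -96. 135.] [ 563.5 -159.5  131.7]
big 135 150 242 [ 515. -218.  135.] [604. -97. 144.] [ 554.7 -161.4  137.9]
big blue 599 [nan nan nan] [ 516. -210.  -10.] [608. -75. 144.]
small 5 20 911 [358.  54.   5.] [490. 208.  18.] [414.6 132.8   8.2]
small 60 90 7 [447.  98.  64.] [451. 109.  88.] [448.  103.3  73.6]
small 90 110 510 [395.  93.  92.] [464. 186. 110.] [431.7 140.  101.7]
small 110 119 5 [401. 124. 111.] [442. 156. 111.] [414.4 137.2 110.9]
small blue 360 [nan nan nan] [395.  64.  -6.] [465. 210. 111.]
holder 5 20 131 [371. 213.   5.] [632. 353.  18.] [493.2 277.7   7.2]
holder 60 90 162 [389. 238.  60.] [577. 312.  90.] [468.5 288.   81.4]
holder 90 110 1733 [389. 240.  90.] [580. 308. 110.] [478.3 268.9 102.2]
holder 110 119 570 [389. 258. 110.] [579. 300. 119.] [485.5 289.2 112.9]
holder 119 129 21 [418. 266. 119.] [534. 297. 129.] [497.2 274.4 122.8]
holder 129 135 4 [431. 265. 130.] [438. 269. 135.] [434.5 267.1 132.6]
holder 135 150 34 [430. 247. 135.] [532. 268. 149.] [480.5 260.  144.2]
holder 150 200 232 [430. 228. 151.] [539. 263. 191.] [495.1 244.9 174.1]
holder blue 90 [554.6 312.3  37.8] [426. 219.  -7.] [608. 356. 172.]
```

View pics/topcrop.png

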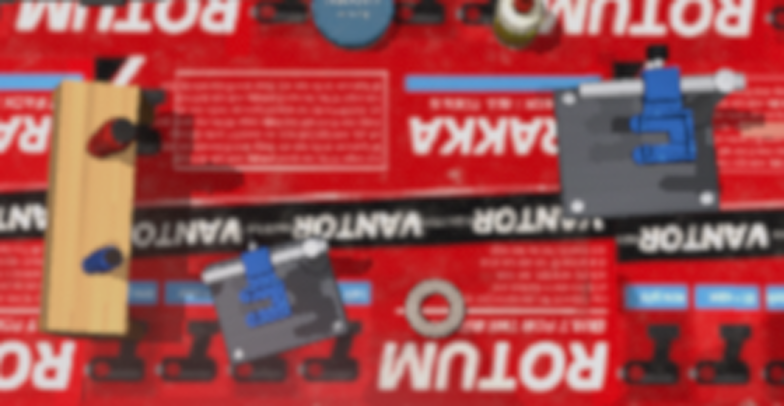

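View pics/wrist0.png

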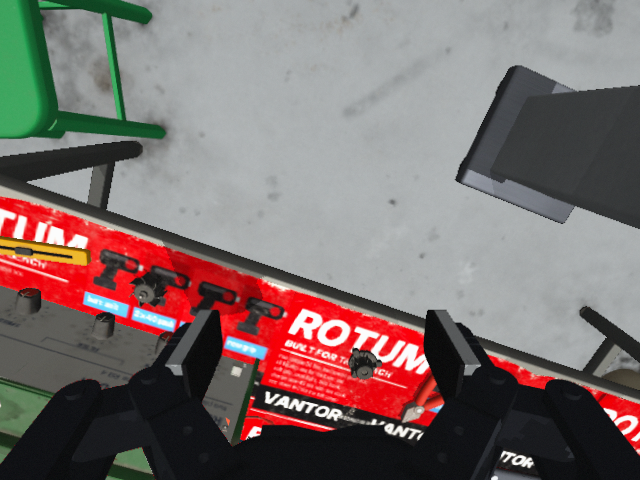

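```bash
python3 - <<'E'
from h import *
for n in('top0','scene0'):
    W=np.load(n+'.npz')['W'].reshape(-1,3); W=W[~np.isnan(W[:,0])]
    for y0 in range(-700,400,100):
        r=[]
        for x0 in range(100,800,100):
            m=(W[:,0]>x0)&(W[:,0]<x0+100)&(W[:,1]>y0)&(W[:,1]<y0+100)
            r.append(int(W[m,2].max()) if m.sum()>5 else None)
        print(n,y0,r)
E
python3 -m crank '{"delta_pos":[[0,0,-0.01],[0,0,-0.01],[0,0,-0.01],[0,0,0],[0,0,0],[0,0,0],[0,0,0],[0,0,0]],"twist":[-0.121,-0.121,-0.121,-0.121,-0.121,-0.121,-0.121,-0.121]}' 0.7
```

```text
top0 -700 [-723, -730, 6, 155, 206, 161, 163]
top0 -600 [-734, -734, 7, 152, 234, 179, 180]
top0 -500 [-741, -733, 25, 24, 183, 599, 607]
top0 -400 [674, 673, 604, 18, 8, 613, 613]
top0 -300 [708, 687, 7, 12, 137, 619, 615]
top0 -200 [737, 737, 9, 18, 144, 624, 682]
top0 -100 [734, 737, 14, 18, 137, 630, 685]
top0 0 [489, -731, 17, 105, 8, 636, 691]
top0 100 [223, -734, 109, 111, 9, 641, 695]
top0 200 [-728, -731, 118, 177, 191, 645, 698]
top0 300 [-731, -729, 111, 110, 103, 651, 699]
scene0 -700 [-740, 326, 3, 149, 253, 158, 200]
scene0 -600 [-741, 500, 494, 149, 229, 178, 179]
scene0 -500 [-741, 501, 502, 500, 180, 180, 181]
scene0 -400 [-740, -741, 13, 14, 3, 2, 10]
scene0 -300 [-740, -739, 4, 10, 134, 9, 10]
scene0 -200 [-554, -742, 3, 14, 142, 134, 9]
scene0 -100 [532, 530, 13, 15, 132, 111, 3]
scene0 0 [486, None, 16, 102, 2, 29, 51]
scene0 100 [221, None, 107, 108, 2, 163, 164]
scene0 200 [None, None, 114, 174, 188, 164, 164]
scene0 300 [None, None, 107, 107, 100, 163, 163]
clock: 0.82
position: [220.0, -584.8, 333.4]
ee_rot: [0.118, 0.993, 0.0, -0.0]
contact_force: [-0.0, -0.2, 0.4]
gripper_width: 59.8
```

```bash
python3 -m crank '{"delta_pos":[[0,0,0],[0,0,0],[-0.0222,0.0313,0],[-0.0222,0.0313,0],[-0.0222,0.0313,0],[-0.0222,0.0313,0],[-0.0222,0.0313,0],[-0.0222,0.0313,0]],"twist":[-0.118,-0.118,0,0,0,0,0,0]}'
python3 -m crank '{"delta_pos":[[-0.0222,0.0313,0],[-0.0222,0.0313,0],[-0.0222,0.0313,0],[-0.0222,0.0313,0],[-0.0222,0.0313,0],[-0.0222,0.0313,0],[-0.0222,0.0313,0],[-0.0222,0.0313,0]],"twist":[0,0,0,0,0,0,0,0]}'
python3 -m crank '{"delta_pos":[[0,0,0],[0,0,0]],"twist":[0,0]}'
python3 - <<'E'
from h import *
snap('wrist','w1')
E
```

```text
clock: 1.48
position: [355.1, -396.4, 333.7]
ee_rot: [0.004, 1.0, 0.0, -0.0]
contact_force: [1.1, -0.8, -0.3]
gripper_width: 59.9
clock: 2.15
position: [534.5, -147.1, 333.8]
ee_rot: [0.003, 1.0, 0.0, -0.0]
contact_force: [0.6, -1.2, 0.1]
gripper_width: 59.5
clock: 2.32
position: [534.7, -147.2, 333.2]
ee_rot: [0.002, 1.0, 0.0, -0.001]
contact_force: [-0.0, -0.5, -0.5]
gripper_width: 60.0
```

View pics/w1.png

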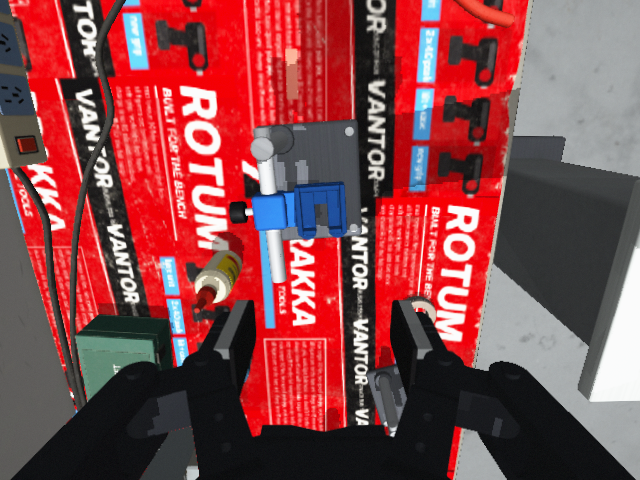

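The wrist view shows the larger stand. Its blue cup is at (320,210), the mouth opens down the picture (world +y), and the glue bottle is at (215,280).

```bash
python3 - <<'E'
from h import *
z=np.load('w1.npz'); im=z['im']; W=z['W']
c=im[165:255,230:365]; cv2.imwrite('pics/w1c.png',cv2.resize(c,None,fx=5.5,fy=5.5,interpolation=cv2.INTER_CUBIC))
C=im.astype(int); blue=(C[...,0]>C[...,2]+50)&(C[...,0]>C[...,1]+30)
m=blue&(W[...,2]>110)&(W[...,2]<150)
m[:165]=0;m[255:]=0
P=W[m]; print(len(P),np.percentile(P,[0,2,50,98,100],axis=0).round(1))
print(np.histogram(P[:,2],bins=np.arange(110,150,2)))
# cup lips region
q=m.copy(); q[:,:295]=0
for lo,hi in((124,134),(134,145)):
    mm=q&(W[...,2]>lo)&(W[...,2]<hi); p=W[mm].astype(np.float32); print(lo,len(p),p.min(0),p.max(0),p.mean(0),cv2.minAreaRect(p[:,:2]))
# ascii map of z
for v in range(178,245,3): print(v,' '.join('%4d'%(0 if np.isnan(W[v,u,2]) else W[v,u,2]) for u in range(255,362,4)))
# foot plate
f=(W[...,2]>6)&(W[...,2]<14); f[:110]=0;f[250:]=0;f[:,:240]=0;f[:,370:]=0
g=f&(abs(C[...,2]-C[...,0])<25)
n,l,s,_=cv2.connectedComponentsWithStats(g.astype(np.uint8)); k=1+s[1:,4].argmax()
p=W[l==k].astype(np.float32); print(p.min(0),p.max(0),cv2.minAreaRect(p[:,:2]),p[:,2].mean())
# glue
E
```

```text
3783 [[ 515.8 -184.3  120.4]
 [ 517.8 -183.1  129. ]
 [ 549.8 -164.6  136.7]
 [ 585.9 -142.2  141.5]
 [ 588.2 -124.2  142.9]]
(array([   0,    0,    0,    0,    0,    3,    7,    9,   23,  269, 1234,
        113,  121,  810,  532,  646,   16,    0,    0]), array([110, 112, 114, 116, 118, 120, 122, 124, 126, 128, 130, 132, 134,
       136, 138, 140, 142, 144, 146, 148]))Traceback (most recent call last):
  File "<stdin>", line 12, in <module>
cv2.error: OpenCV(4.12.0) /io/opencv/modules/imgproc/src/convhull.cpp:143: error: (-215:Assertion failed) total >= 0 && (depth == CV_32F || depth == CV_32S) in function 'convexHull'
```

View pics/w1c.png

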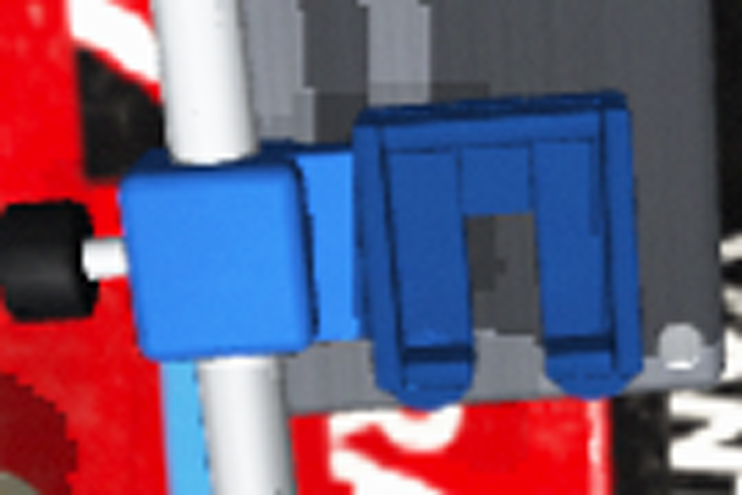

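```bash
cat >> h.py <<'E'
def ray_z(name,pts,zw,st=None):
    K,D,T=cam(name,st)
    p=cv2.undistortPoints(np.array(pts,float).reshape(-1,1,2),K,D).reshape(-1,2)
    d=np.stack([p[:,0],-p[:,1],-np.ones(len(p))],-1)@T[:3,:3].T
    s=(zw-T[2,3])/d[:,2]
    return T[:3,3]+d*s[:,None]
E
python3 - <<'E'
from h import *
st=arm.read_state(); print(st['position'])
z=np.load('w1.npz'); im=z['im']; W=z['W']
f=lambda L:[(u/5.5+230-.4,v/5.5+165-.4) for u,v in L]
print('slot end L,R / slot L,R at front', ray_z('wrist',f([(463,213),(537,213),(471,340),(544,340)]),130,st).round(1))
print('lip outer top: BL BR FL FR', ray_z('wrist',f([(357,122),(628,105),(380,388),(640,372)]),140,st).round(1))
C=im.astype(int); blue=(C[...,0]>C[...,2]+50)&(C[...,0]>C[...,1]+30)
blue[:165]=0;blue[255:]=0;blue[:,:297]=0
for lo,hi in((124,134),(135,146)):
    mm=blue&(W[...,2]>lo)&(W[...,2]<hi); p=W[mm]; print(lo,len(p),p.min(0),p.max(0),p.mean(0),cv2.minAreaRect(p[:,:2].astype(np.float32)))
fp=(W[...,2]>5)&(W[...,2]<15)&(abs(C[...,2]-C[...,0])<25); fp[:110]=0;fp[250:]=0;fp[:,:240]=0;fp[:,370:]=0
n,l,s,_=cv2.connectedComponentsWithStats(fp.astype(np.uint8)); k=1+s[1:,4].argmax()
p=W[l==k]; print('foot',p.min(0),p.max(0),cv2.minAreaRect(p[:,:2].astype(np.float32)),p[:,2].mean())
# scene+top foot too
z=np.load('top0.npz'); im=z['im'].astype(int); W=z['W']
fp=(W[...,2]>4)&(W[...,2]<16)&(abs(im[...,2]-im[...,0])<25)&(W[...,0]>470)&(W[...,0]<620)&(W[...,1]>-240)&(W[...,1]<-60)
p=W[fp]; print('foot top',p.min(0),p.max(0),cv2.minAreaRect(p[:,:2].astype(np.float32)))
E
```

```text
[ 533.9750843 -148.2794099  333.3448486]
slot end L,R / slot L,R at front [[ 539.9 -168.4  130. ]
 [ 529.4 -168.3  130. ]
 [ 539.  -149.5  130. ]
 [ 528.4 -149.4  130. ]]
lip outer top: BL BR FL FR [[ 553.8 -183.4  140. ]
 [ 517.2 -185.5  140. ]
 [ 551.8 -145.5  140. ]
 [ 515.  -147.6  140. ]]
124 1254 [ 516.70555299 -184.31750466  125.80831737] [ 553.44060519 -138.28125016  133.90446119] [ 535.71840517 -163.87613907  130.73276197] ((535.0012817382812, -161.18080139160156), (34.711891174316406, 44.64473342895508), 2.934887409210205)
135 895 [ 515.77059022 -184.04583291  135.13371758] [ 553.60040579 -144.29455393  142.91433971] [ 534.40959835 -165.83523106  140.18470977] ((535.3126831054688, -164.0953826904297), (37.771697998046875, 38.53584289550781), 2.9166922569274902)
foot [ 489.29795924 -228.27739481    5.20882795] [587.46357714 -98.91663881  14.99466202] ((539.113525390625, -161.65447998046875), (93.24829864501953, 129.5974578857422), 3.714116096496582) 10.635703180219759
foot top [ 470.5809531  -236.61701472    4.01890165] [618.13297308 -71.19487021  15.99395901] ((544.4771118164062, -157.87808227539062), (165.35479736328125, 146.08453369140625), 85.9444351196289)
```

```bash
python3 -m crank '{"delta_pos":[[0.0015,0.039,0],[0.0015,0.039,0],[0.0015,0.039,0],[0.0015,0.039,0],[0.0015,0.039,0],[0.0015,0.039,0],[0.0015,0.039,0],[0.0015,0.039,0]],"twist":[0,0,0,0,0,0,0,0]}'
python3 -m crank '{"delta_pos":[[0.0015,0.039,0],[0.0015,0.039,0],[0,0,0],[0,0,0],[0,0,0]],"twist":[0,0,0,0,0]}'
python3 - <<'E'
from h import *
im,d,W,st=snap('wrist','w2'); print(st['position'],st['ee_rot'])
snap('scene','s2')
E
```

```text
clock: 3.03
position: [523.5, 163.2, 334.3]
ee_rot: [0.005, 1.0, 0.0, 0.0]
contact_force: [0.2, -0.2, -0.1]
gripper_width: 59.8
clock: 3.45
position: [521.6, 239.9, 333.8]
ee_rot: [0.004, 1.0, -0.0, -0.0]
contact_force: [-0.3, -0.3, 0.0]
gripper_width: 59.8
[521.61727362 239.86972652 333.75164603] [ 4.08216368e-03  9.99991550e-01 -3.30615431e-04 -3.54967620e-04]
```

View pics/w2.png

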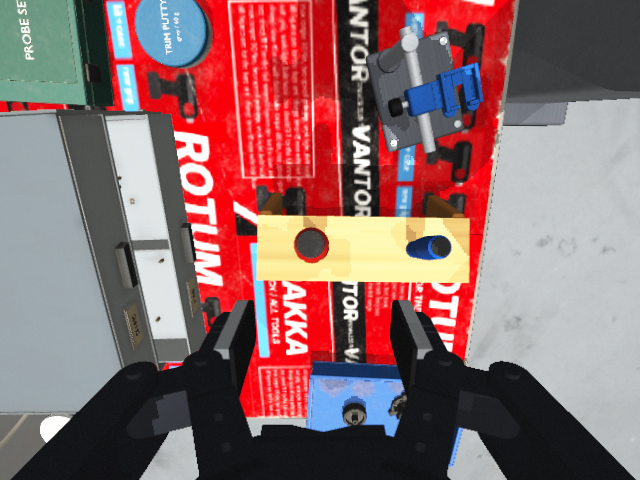

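The red end cap is at (312,245), seen almost along the tool's axis. The blue handle is at (430,247) and the holder top spans (257..470, 217..282).

```bash
python3 - <<'E'
from h import *
z=np.load('w2.npz'); im=z['im'].astype(int); W=z['W']
h=(W[...,2]>85)&(W[...,2]<125); h[:200]=0;h[300:]=0;h[:,:250]=0;h[:,475:]=0
p=W[h]; print('holder',p.min(0).round(1),p.max(0).round(1),cv2.minAreaRect(p[:,:2].astype(np.float32)))
A=np.c_[p[:,:2],np.ones(len(p))]; c=np.linalg.lstsq(A,p[:,2],rcond=None)[0]; print('plane',c,np.arctan(np.hypot(*c[:2])))
r=(W[...,2]>150); r[:200]=0;r[300:]=0;r[:,:280]=0;r[:,345:]=0
p=W[r]; print('cap',len(p),p.min(0).round(1),p.max(0).round(1))
q=W[240:251,307:318].reshape(-1,3); print('cap centre',np.nanmean(q,0))
# red handle side from scene and top
from scipy.optimize import least_squares
for nm in('scene0','top0','w2'):
    zz=np.load(nm+'.npz'); W=zz['W']; C=zz['im'].astype(int)
    m=(W[...,0]>480)&(W[...,0]<570)&(W[...,1]>190)&(W[...,1]<300)&(W[...,2]>125)&(W[...,2]<215)
    p=W[m]; print(nm,len(p), p.mean(0) if len(p) else '')
    if nm=='scene0': P=p
np.save('P.npy',P)
def res(a):
    o=np.array([a[0],a[1],150]); d=np.array([a[2],a[3],1.]); d/=np.linalg.norm(d)
    v=P-o; return np.linalg.norm(v-np.outer(v@d,d),axis=1)-13
s=least_squares(res,[523,250,0,-0.4],loss='soft_l1'); print('axis fit',s.x,np.median(abs(s.fun)),'tilt',np.arctan(np.hypot(*s.x[2:])))
E
```

```text
holder [388.9 236.5  85. ] [581.  296.6 124.7] ((484.7853698730469, 266.69488525390625), (56.669898986816406, 191.56011962890625), 88.7899169921875)
plane [0.00863109 0.37046852 2.57782461] 0.3548803511835109
cap 986 [517.  225.2 158.2] [540.5 255.7 189.4]
cap centre [527.78026391 234.39144346 185.59748145]
scene0 593 [525.02958055 251.66974126 157.8733103 ]
top0 172 [525.40478784 245.44458225 172.86234328]
w2 986 [528.61312991 235.66459425 181.77239591]
axis fit [ 5.30335991e+02  2.45080494e+02 -4.23620852e-04 -3.91214596e-01] 1.0061072759481657 tilt 0.37291008402804315
```

```bash
python3 - <<'E'
import cv2
im=cv2.imread('pics/s2.png')[215:395,200:380]
cv2.imwrite('pics/s2c.png',cv2.resize(im,None,fx=3.3,fy=3.3,interpolation=cv2.INTER_CUBIC))
E
```

```text
(no output)
```

View pics/s2c.png

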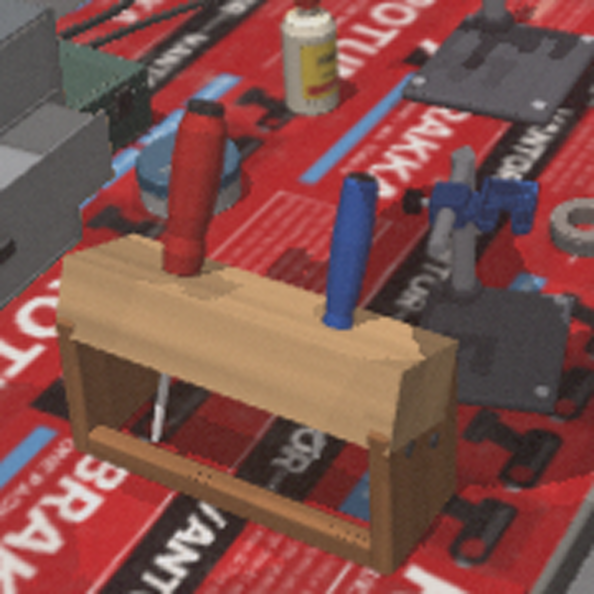

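```bash
python3 -m crank '{"delta_pos":[[-0.007,0.008,0],[0,0,0.03],[0,0,0.03],[0,0,0.025],[0,0,0.02],[0,0,0.015],[0,0,0.01],[0,0,0]],"twist":[0,0,0,0,0,0,0,0]}'
python3 -m crank '{"delta_pos":[[0,0,0]],"twist":[0]}'
python3 - <<'E'
from h import *
im,d,W,st=snap('wrist','w3'); print(st['position'],st['contact_force'])
E
```

```text
clock: 4.22
position: [528.4, 248.1, 201.6]
ee_rot: [0.004, 1.0, -0.001, -0.002]
contact_force: [-0.2, 0.4, 0.6]
gripper_width: 60.1
clock: 4.3
position: [529.3, 248.9, 204.1]
ee_rot: [0.004, 1.0, -0.0, 0.0]
contact_force: [-0.8, 0.1, 0.3]
gripper_width: 59.8
[529.34738438 248.88741727 204.07110143] [-0.78185711  0.0922143   0.26106709]
```

View pics/w3.png

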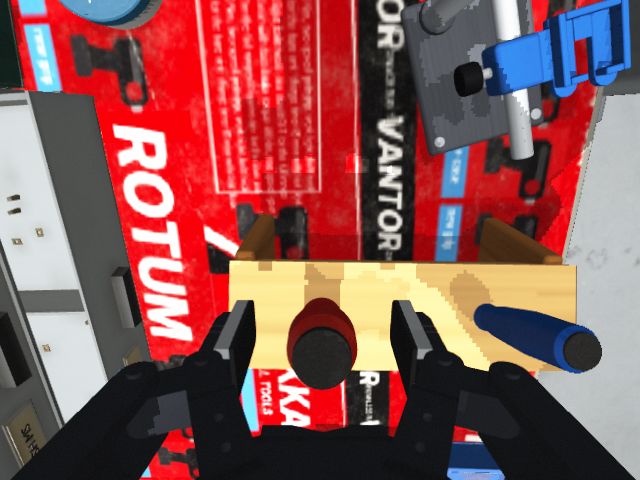

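The handle (322,345) sits centred between the fingers, clear of the blue tool. Next I close the gripper.

```bash
python3 -m crank '{"delta_pos":[[0,0,0],[0,0,0],[0,0,0],[0,0,0],[0,0,0],[0,0,0]],"twist":[0,0,0,0,0,0]}' 0.1
python3 - <<'E'
from h import *
im,d,W,st=snap('wrist','w4'); print(st['position'],st['contact_force'],st['wrist_torque'],st['gripper_width'])
E
```

```text
clock: 4.85
position: [529.2, 249.3, 205.1]
ee_rot: [0.003, 1.0, 0.0, 0.001]
contact_force: [-0.3, -1.0, 5.3]
gripper_width: 24.7
[529.20918341 249.31595498 205.07427605] [-0.30398771 -0.95157657  5.31175043] [-0.17502406  0.03188195 -0.00952524] 24.67326724016678
```

View pics/w4.png

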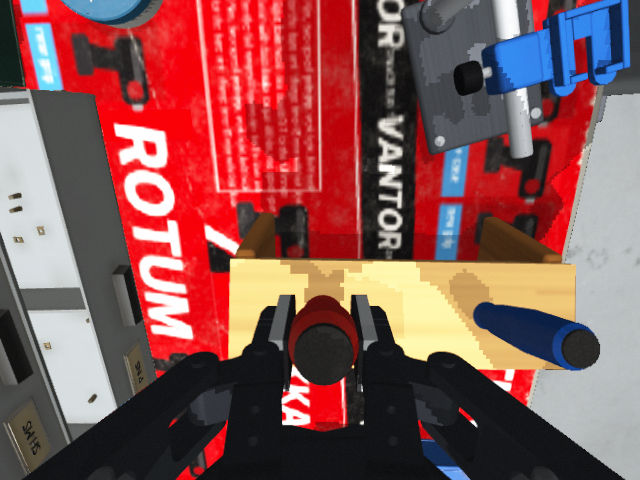

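```bash
python3 -m crank '{"delta_pos":[[0,-0.0037,-0.0093],[0,-0.0037,-0.0093],[0,-0.0037,-0.0093],[0,-0.0037,-0.0093]],"twist":[0,0,0,0]}'
python3 -m crank '{"delta_pos":[[0,-0.0037,-0.0093],[0,-0.0037,-0.0093],[0,-0.0037,-0.0093],[0,-0.0037,-0.0093],[0,0,0]],"twist":[0,0,0,0,0]}'
python3 - <<'E'
from h import *
im,d,W,st=snap('wrist','w5'); print(st['position'],st['contact_force'],st['wrist_torque'],st['gripper_width'])
snap('scene','s5')
im=cv2.imread('pics/s5.png')[165:395,200:430]
cv2.imwrite('pics/s5c.png',cv2.resize(im,None,fx=2.6,fy=2.6,interpolation=cv2.INTER_CUBIC))
E
```

```text
clock: 5.23
position: [528.8, 234.1, 242.1]
ee_rot: [0.004, 1.0, 0.0, 0.0]
contact_force: [1.9, 1.8, -2.7]
gripper_width: 24.6
clock: 5.65
position: [528.5, 218.7, 280.8]
ee_rot: [0.004, 1.0, 0.0, 0.001]
contact_force: [-0.1, 0.6, 0.0]
gripper_width: 24.9
[528.54131266 218.74081407 280.79439501] [-0.13733005  0.6244619   0.03702046] [ 0.15036022 -0.00994967  0.02966332] 24.875328620017097
```

View pics/s5c.png

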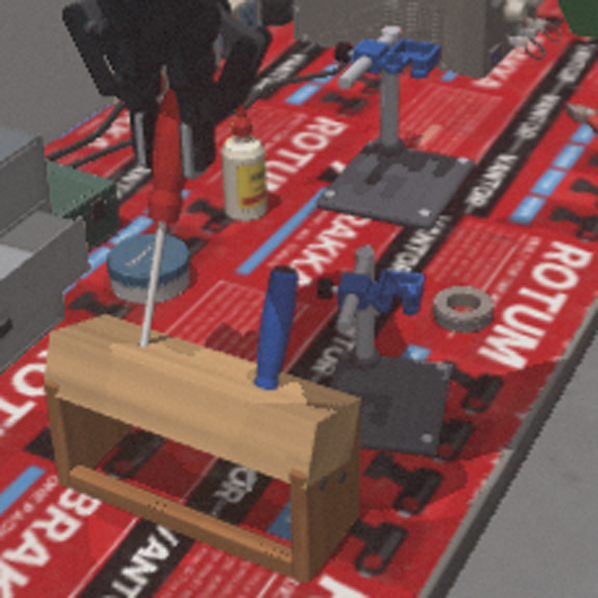

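```bash
python3 -m crank '{"delta_pos":[[0,-0.0011,-0.0028],[0,0.0047,-0.0019],[0,0.0048,-0.0017],[0,0.0049,-0.0016],[0,0.005,-0.0014],[0,0.005,-0.0012],[0,0,0]],"twist":[0,0,0,0,0,0,0]}'
python3 - <<'E'
from h import *
im,d,W,st=snap('wrist','w6'); print(st['position'],st['contact_force'],st['wrist_torque'],st['gripper_width'])
snap('scene','s6')
im=cv2.imread('pics/s6.png')[165:395,200:430]
cv2.imwrite('pics/s6c.png',cv2.resize(im,None,fx=2.6,fy=2.6,interpolation=cv2.INTER_CUBIC))
E
```

```text
clock: 6.33
position: [528.6, 243.5, 288.6]
ee_rot: [0.003, 1.0, -0.0, -0.0]
contact_force: [3.2, -2.2, -2.3]
gripper_width: 25.1
[528.55886932 243.51645891 288.60904332] [ 3.18841847 -2.23104298 -2.33111404] [-1.2208823  -1.20333143 -0.07138821] 25.12559232567512
```

View pics/s6c.png

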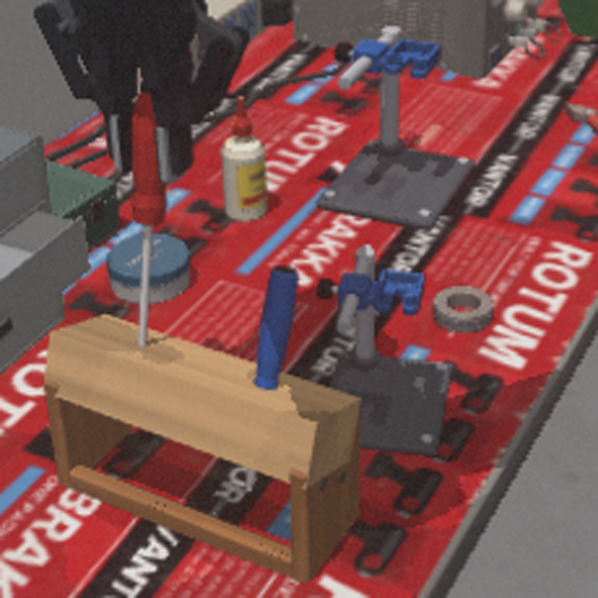

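View pics/w6.png

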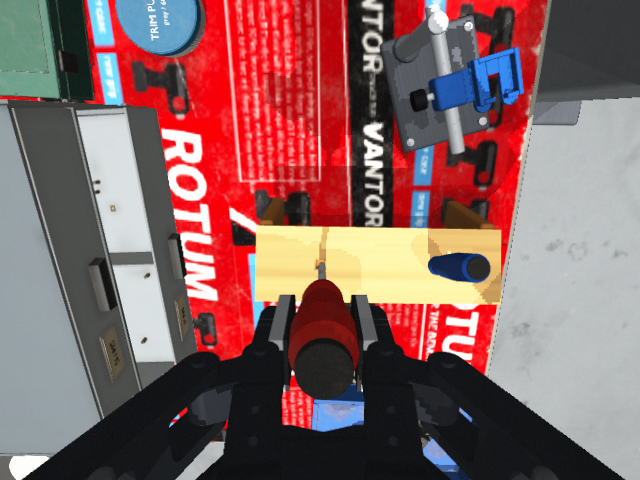

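The tool is pivoting in the hole and the tip is still in it at (321,268). I'll carry on towards vertical.

```bash
python3 -m crank '{"delta_pos":[[0,0.005,-0.0012],[0,0.0051,-0.0009],[0,0.0051,-0.0006],[0,0.0052,-0.0004],[0,0.0052,-0.0002],[0,0.002,0],[0,0,0]],"twist":[0,0,0,0,0,0,0]}'
python3 - <<'E'
from h import *
im,d,W,st=snap('wrist','w7'); print(st['position'],st['contact_force'],st['wrist_torque'],st['gripper_width'])
snap('scene','s7')
im=cv2.imread('pics/s7.png')[165:395,200:430]
cv2.imwrite('pics/s7c.png',cv2.resize(im,None,fx=2.6,fy=2.6,interpolation=cv2.INTER_CUBIC))
E
```

```text
clock: 7.02
position: [528.8, 270.8, 292.4]
ee_rot: [0.003, 1.0, -0.0, -0.0]
contact_force: [2.7, -3.5, -1.9]
gripper_width: 25.0
[528.79372533 270.82621758 292.36587417] [ 2.71388642 -3.49005367 -1.85840082] [-1.39276302e+00 -9.37171094e-01  8.20255513e-04] 25.008704776545958
```

View pics/s7c.png

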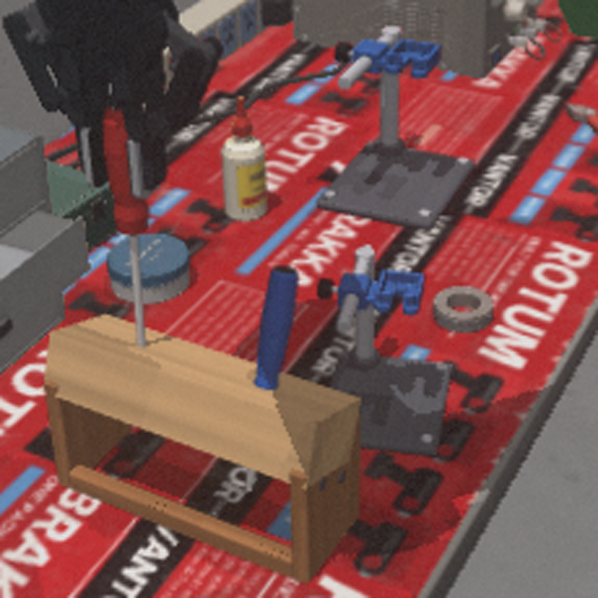

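View pics/w7.png

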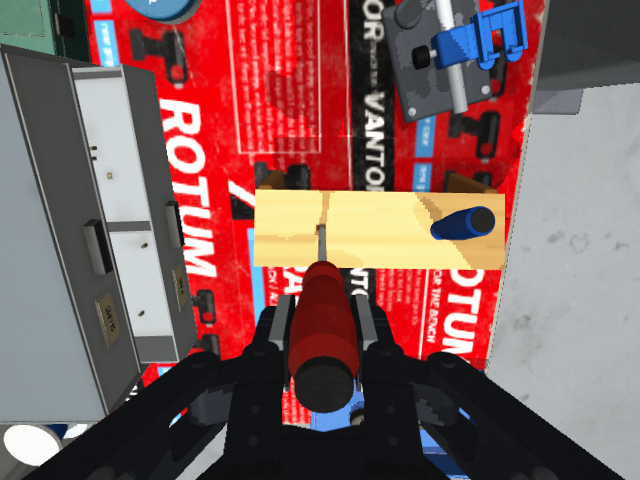

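```bash
cat > tilt.py <<'E'
from h import *
import sys
def tilt(tag,x,y,zlo,zhi,zc,lo=0):
    z=np.load(tag+'.npz'); W=z['W']; C=z['im'].astype(int)
    m=(abs(W[...,0]-x)<35)&(abs(W[...,1]-y)<45)&(W[...,2]>zlo)&(W[...,2]<zhi)&(C[...,2]>C[...,1]+50)
    P=W[m]
    from scipy.optimize import least_squares
    def res(a):
        o=np.array([a[0],a[1],zc]); d=np.array([a[2],a[3],1.]); d/=np.linalg.norm(d)
        v=P-o; return np.linalg.norm(v-np.outer(v@d,d),axis=1)-12.7
    s=least_squares(res,[x,y,0,0],loss='soft_l1'); print(tag,len(P),'axis x,y at z',zc,s.x.round(3),'med',np.median(abs(s.fun)).round(2), 'zmin',P[:,2].min())
E
python3 - <<'E'
from tilt import *
tilt('s7',529,270,185,285,230); tilt('s6',529,243,185,285,230); tilt('s2',528,248,105,190,150)
E
```

```text
s7 412 axis x,y at z 230 [ 5.29172e+02  2.63372e+02 -5.00000e-02  1.60000e-02] med 0.8 zmin 189.03308727147032
s6 468 axis x,y at z 230 [ 5.27729e+02  2.38599e+02 -6.80000e-02 -1.78000e-01] med 0.87 zmin 185.94834622045903
s2 637 axis x,y at z 150 [ 5.30016e+02  2.45459e+02 -2.60000e-02 -3.60000e-01] med 1.0 zmin 106.24280514264905
```

```bash
python3 -m crank '{"delta_pos":[[0,0,-0.008],[0,0,-0.015],[0,0,-0.02],[0,-0.01,-0.01],[0,-0.02,0],[0,-0.03,0],[0,-0.03,0],[0,-0.03,0]],"twist":[0,0,0,0,0,0,0,0]}'
python3 -m crank '{"delta_pos":[[0,-0.03,0],[0,-0.03,0],[0,-0.03,0],[0,-0.03,0],[0,-0.03,0],[0,-0.03,0],[0,-0.03,0],[0,-0.02,0]],"twist":[0,0,0,0,0,0,0,0]}'
python3 -m crank '{"delta_pos":[[0,-0.01,0],[0,-0.005,0],[0,0,0.01],[0,0,0.02],[0,0,0.02],[0,0,0.01],[0,0,0],[0,0,0]],"twist":[0,0,0,0,0,0,0,0]}'
python3 - <<'E'
from tilt import *
im,d,W,st=snap('wrist','w8'); print(st['position'],st['contact_force'],st['wrist_torque'],st['gripper_width'])
snap('scene','s8')
p=st['position']
im=cv2.imread('pics/s8.png')[80:280,250:450]
cv2.imwrite('pics/s8c.png',cv2.resize(im,None,fx=3,fy=3,interpolation=cv2.INTER_CUBIC))
tilt('s8',p[0],p[1],p[2]-108,p[2]-10,p[2]-60)
E
```

```text
clock: 7.78
position: [527.3, 149.5, 345.8]
ee_rot: [0.003, 1.0, 0.001, 0.0]
contact_force: [0.6, -0.6, -0.5]
gripper_width: 24.8
clock: 8.45
position: [525.6, -81.5, 345.9]
ee_rot: [0.004, 1.0, 0.001, 0.001]
contact_force: [-0.3, 0.4, -1.2]
gripper_width: 24.8
clock: 9.12
position: [526.5, -93.9, 285.0]
ee_rot: [0.003, 1.0, -0.0, -0.0]
contact_force: [0.1, 0.3, -0.6]
gripper_width: 24.6
[526.47653257 -93.87875233 284.99353202] [ 0.07130599  0.28552967 -0.61676754] [ 0.05722915  0.000764   -0.0345573 ] 24.632643924584535
s8 254 axis x,y at z 224.99353201939118 [ 5.26892e+02 -1.01317e+02 -3.20000e-02  5.00000e-03] med 1.17 zmin 184.7849460675904
```

View pics/s8c.png

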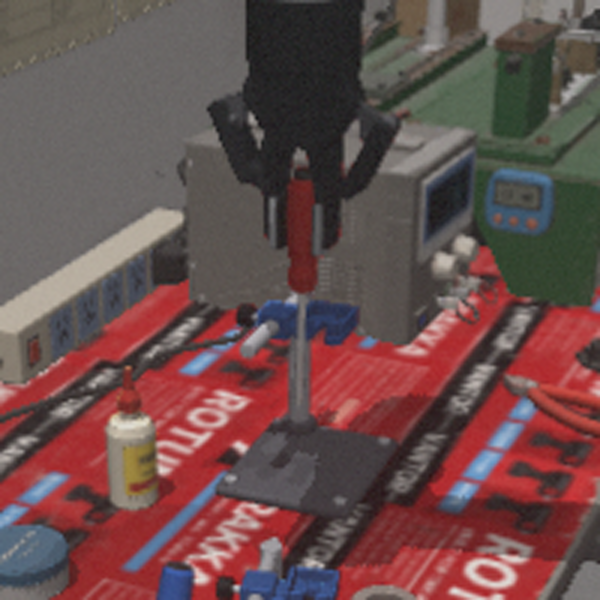

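View pics/w8.png

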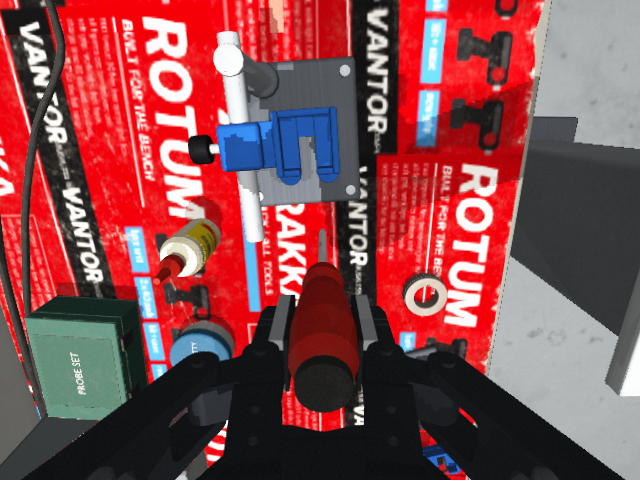

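The tool hangs nearly upright at (322,270..385), with the shank at (322,240) and the slot ahead at (306,155). Next I measure the shank relative to the slot in this one image.

```bash
python3 - <<'E'
from h import *
st=arm.read_state()
z=np.load('w8.npz'); im=z['im']; W=z['W']
c=im[95:275,230:370]; cv2.imwrite('pics/w8c.png',cv2.resize(c,None,fx=4,fy=4,interpolation=cv2.INTER_CUBIC)[:720][:,:560][:600])
for v in range(226,268,4):
    r=W[v,312:334]; g=r[:,2]>60
    print(v, 312+np.where(g)[0][[0,-1]] if g.any() else None, np.nanmedian(r[g],0).round(1) if g.any() else None)
for v in range(268,330,12):
    r=W[v,280:365]; g=r[:,2]>165; print(v,280+np.where(g)[0][[0,-1]] if g.any() else None, np.nanmean(r[g],0).round(1) if g.any() else None)
C=im.astype(int); blue=(C[...,0]>C[...,2]+50)&(C[...,0]>C[...,1]+30); blue[:,:276]=0
mm=blue&(W[...,2]>135)&(W[...,2]<146)&(W[...,0]<560)&(W[...,1]<-120); p=W[mm]; print('lips',len(p),p.mean(0),cv2.minAreaRect(p[:,:2].astype(np.float32)))
E
```

```text
226 None None
230 [320 324] [526.2 -98.  100.3]
234 [319 325] [526.2 -97.9 109.7]
238 [319 325] [526.2 -98.5 120.4]
242 [319 325] [526.1 -98.8 129.6]
246 [318 326] [526.1 -98.5 136.7]
250 [318 326] [526.1 -99.  145.4]
254 [318 326] [526.1 -99.3 153.2]
258 [318 326] [526.1 -99.5 160.1]
262 [318 326] [ 526.  -107.2  184.7]
266 [312 333] [ 525.7 -108.4  192.6]
268 [309 336] [ 525.7 -107.7  193.5]
280 [302 342] [ 526.  -106.6  204.9]
292 [301 343] [ 525.9 -109.5  222.5]
304 [280 364] [ 525.9 -108.2  230.3]
316 [280 364] [ 525.9 -108.8  240.3]
328 [280 364] [ 525.9 -108.9  248.4]
lips 1406 [ 533.65960564 -165.10899131  140.28798597] ((535.359375, -164.0373992919922), (37.76384735107422, 38.14020919799805), 3.6308529376983643)
```

View pics/w8c.png

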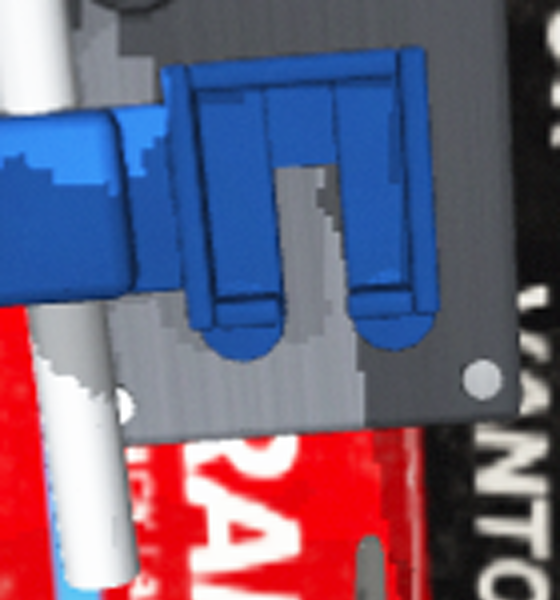

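```bash
python3 - <<'E'
from h import *
st=arm.read_state(); print(st['position'])
f=lambda L:[(u/4+230-.4,v/4+95-.4) for u,v in L]
print(ray_z('wrist',f([(273,166),(338,164),(280,290),(347,287)]),130,st).round(1))
print('lip outer', ray_z('wrist',f([(164,68),(425,48),(190,330),(437,312)]),140,st).round(1))
E
```

```text
[527.05367242 -94.1303775  286.35181785]
[[ 541.5 -167.5  130. ]
 [ 531.6 -167.7  130. ]
 [ 541.  -148.7  130. ]
 [ 530.4 -149.1  130. ]]
lip outer [[ 556.1 -181.7  140. ]
 [ 518.7 -184.1  140. ]
 [ 554.1 -144.1  140. ]
 [ 516.7 -146.6  140. ]]
```

```bash
python3 -m crank '{"delta_pos":[[-0.004,0,0.01],[-0.0035,0,0.015],[0,0,0.008],[0,-0.01,0],[0,-0.01,0],[0,-0.008,0],[0,0,0],[0,0,0]],"twist":[0,0,0,0,0,0,0,0]}'
python3 - <<'E'
from h import *
im,d,W,st=snap('wrist','w9'); print(st['position'],st['contact_force'],st['wrist_torque'])
for v in range(215,275,4):
    r=W[v,312:334]; g=r[:,2]>40
    print(v, 312+np.where(g)[0][[0,-1]] if g.any() else None, np.nanmedian(r[g],0).round(1) if g.any() else None)
c=im[100:280,220:400]; cv2.imwrite('pics/w9c.png',cv2.resize(c,None,fx=3.3,fy=3.3,interpolation=cv2.INTER_CUBIC))
E
```

```text
clock: 9.88
position: [533.7, -123.6, 252.9]
ee_rot: [0.004, 1.0, 0.0, 0.001]
contact_force: [0.2, -0.1, -1.0]
gripper_width: 24.9
[ 533.7287145  -123.55094092  252.85168151] [ 0.20984365 -0.07047875 -1.00117661] [0.02411044 0.01085658 0.02286123]
215 [329 333] [ 528.3 -156.   130.6]
219 [329 333] [ 528.3 -153.7  130.6]
223 [329 333] [ 528.3 -151.4  130.6]
227 [329 333] [ 528.3 -149.3  131.4]
231 [319 333] [ 532.7 -128.1   72.4]
235 [319 333] [ 532.3 -127.8   80.8]
239 [319 333] [ 533.4 -127.9   89.8]
243 [319 325] [ 533.7 -128.2   99. ]
247 [318 326] [ 533.7 -128.3  106.8]
251 [318 326] [ 533.6 -128.5  114.7]
255 [318 326] [ 533.6 -129.   122.7]
259 [318 326] [ 533.6 -129.2  129.7]
263 [315 329] [ 533.4 -137.   154.3]
267 [312 333] [ 533.1 -138.1  162. ]
271 [312 333] [ 533.1 -137.5  165.6]
```

View pics/w9c.png

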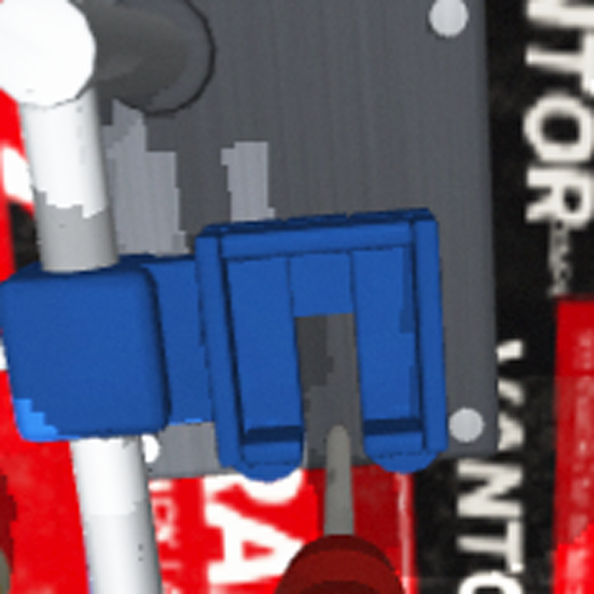

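```bash
python3 -m crank '{"delta_pos":[[-0.0003,-0.005,0],[-0.0003,-0.005,0],[-0.0003,-0.005,0],[-0.0002,-0.005,0],[-0.0002,-0.005,0],[-0.0002,-0.004,0],[-0.0002,-0.004,0],[0,0,0]],"twist":[0,0,0,0,0,0,0,0]}'
python3 - <<'E'
from h import *
im,d,W,st=snap('wrist','w10'); print(st['position'],st['contact_force'],st['wrist_torque'])
for v in range(235,275,4):
    r=W[v,314:332]; g=r[:,2]>40
    print(v, 312+np.where(g)[0][[0,-1]] if g.any() else None, np.nanmedian(r[g],0).round(1) if g.any() else None)
c=im[140:320,220:400]; cv2.imwrite('pics/w10c.png',cv2.resize(c,None,fx=3.3,fy=3.3,interpolation=cv2.INTER_CUBIC))
E
```

```text
clock: 10.6
position: [535.1, -156.4, 252.1]
ee_rot: [0.004, 1.0, -0.0, -0.0]
contact_force: [0.0, 0.5, -0.9]
gripper_width: 24.9
[ 535.08701425 -156.361852    252.14559141] [ 0.01995593  0.45432354 -0.94633669] [ 0.05471324 -0.02464478 -0.04540112]
235 [312 329] [ 534.3 -180.6  140.6]
239 [312 329] [ 534.4 -175.1  130.9]
243 [312 329] [ 534.4 -172.6  130.8]
247 [312 329] [ 534.4 -170.2  130.8]
251 [312 329] [ 534.7 -167.6  130.3]
255 [316 329] [ 534.5 -162.   122.6]
259 [316 329] [ 534.2 -162.2  129.2]
263 [313 329] [ 534.1 -169.7  153.3]
267 [312 329] [ 534.4 -171.   161.4]
271 [312 329] [ 534.4 -170.5  165. ]
```

View pics/w10c.png

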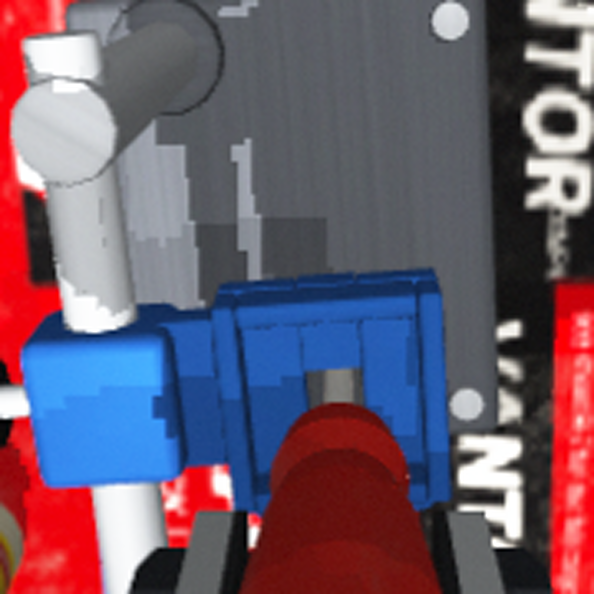

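```bash
python3 -m crank '{"delta_pos":[[-0.0004,-0.0015,0],[-0.0003,-0.0015,0],[0,-0.001,0],[0,0,0]],"twist":[0,0,0,0]}'
for i in 1; do python3 -c "
from bench import arm
s=arm.read_state();print(s['contact_force'].round(2),s['wrist_torque'].round(3))"; done
python3 -m crank '{"delta_pos":[[0,-0.001,0],[0,-0.001,0],[0,0,0]],"twist":[0,0,0]}'
python3 -c "
from bench import arm
s=arm.read_state();print(s['contact_force'].round(2),s['wrist_torque'].round(3))"
```

```text
clock: 10.98
position: [535.8, -159.7, 252.2]
ee_rot: [0.003, 1.0, -0.0, 0.0]
contact_force: [0.1, -1.4, -0.6]
gripper_width: 24.7
[ 0.05 -1.41 -0.61] [0.066 0.017 0.008]
clock: 11.23
position: [535.8, -161.6, 252.2]
ee_rot: [0.004, 1.0, 0.0, 0.0]
contact_force: [-0.4, 1.3, -0.4]
gripper_width: 24.8
[-0.41  1.3  -0.42] [ 0.251 -0.055  0.016]
```

```bash
python3 -m crank '{"delta_pos":[[0,-0.001,0],[0,0,0]],"twist":[0,0]}'
python3 -c "
from bench import arm
s=arm.read_state();print(s['contact_force'].round(2),s['wrist_torque'].round(3))"
python3 -m crank '{"delta_pos":[[0,-0.001,0],[0,0,0]],"twist":[0,0]}'
python3 - <<'E'
from h import *
im,d,W,st=snap('wrist','w11'); print(st['position'],st['contact_force'],st['wrist_torque'])
for v in range(251,275,3):
    r=W[v,316:330]; print(v, np.nanmedian(r,0).round(1))
c=im[140:320,220:400]; cv2.imwrite('pics/w11c.png',cv2.resize(c,None,fx=3.3,fy=3.3,interpolation=cv2.INTER_CUBIC))
snap('scene','s11')
im=cv2.imread('pics/s11.png')[100:250,270:420]
cv2.imwrite('pics/s11c.png',cv2.resize(im,None,fx=4,fy=4,interpolation=cv2.INTER_CUBIC))
from tilt import tilt
p=st['position'];tilt('s11',p[0],p[1],p[2]-108,p[2]-10,p[2]-60)
E
```

```text
clock: 11.4
position: [535.8, -162.2, 252.2]
ee_rot: [0.004, 1.0, 0.001, 0.0]
contact_force: [-0.1, 3.2, 1.0]
gripper_width: 24.5
[-0.06  3.19  0.98] [1.088 0.021 0.043]
clock: 11.57
position: [535.7, -162.8, 252.1]
ee_rot: [0.004, 1.0, 0.001, 0.0]
contact_force: [-0.3, 6.4, 0.5]
gripper_width: 24.6
[ 535.72870974 -162.80723105  252.14725444] [-0.26940792  6.44218831  0.53325224] [ 1.94750291  0.08748053 -0.00576741]
251 [ 535.1 -173.9  130.9]
254 [ 535.1 -172.   130.5]
257 [ 535.1 -170.2  130.8]
260 [ 535.2 -168.3  130.6]
263 [ 535.1 -175.1  151.2]
266 [ 535.1 -176.5  158.3]
269 [ 535.1 -176.5  162.2]
272 [ 535.1 -176.3  165.1]
s11 217 axis x,y at z 192.1472544411226 [ 5.35119e+02 -1.69909e+02 -4.40000e-02 -7.00000e-03] med 1.3 zmin 151.30030662272424
```

View pics/w11c.png

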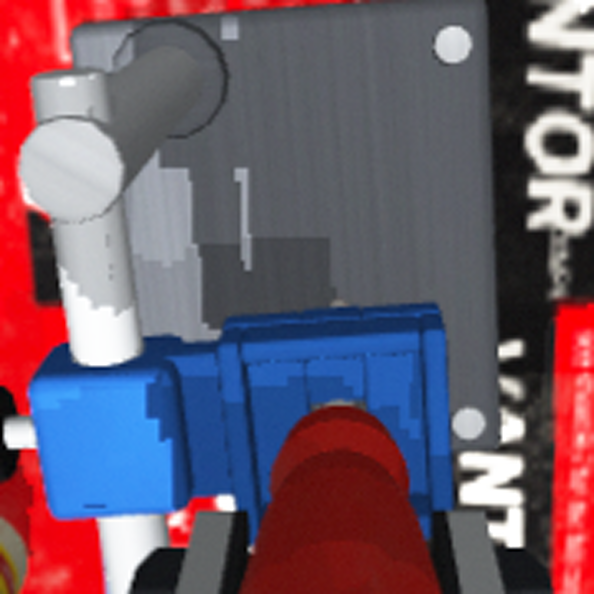

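View pics/s11c.png

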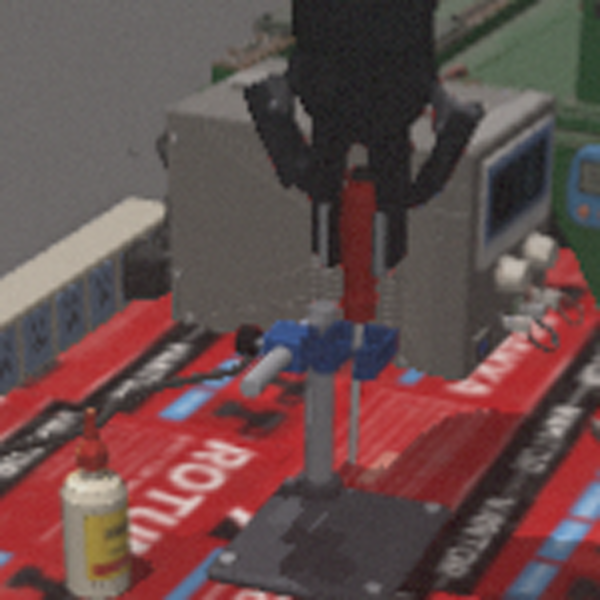

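Firm stop felt: the force rose to 6.4 N along +y, with a matching moment. I'll back off slightly and lower it.

```bash
python3 -m crank '{"delta_pos":[[0,0.001,0],[0,0.0005,0.003],[0,0,0.003],[0,0,0.003],[0,0,0]],"twist":[0,0,0,0,0]}'
python3 -c "
from bench import arm
s=arm.read_state();print(s['contact_force'].round(2),s['wrist_torque'].round(3))"
python3 -m crank '{"delta_pos":[[0,0,0.002],[0,0,0.002],[0,0,0]],"twist":[0,0,0]}'
python3 -c "
from bench import arm
s=arm.read_state();print(s['contact_force'].round(2),s['wrist_torque'].round(3))"
```

```text
clock: 12.08
position: [535.7, -161.9, 242.2]
ee_rot: [0.004, 1.0, 0.0, -0.0]
contact_force: [0.6, 4.1, -2.5]
gripper_width: 24.6
[ 0.61  4.15 -2.51] [ 1.348 -0.377 -0.021]
clock: 12.33
position: [535.8, -161.8, 238.7]
ee_rot: [0.004, 1.0, 0.0, -0.0]
contact_force: [1.3, 6.1, -2.4]
gripper_width: 24.6
[ 1.26  6.08 -2.4 ] [ 1.664 -0.249 -0.011]
```

```bash
python3 -m crank '{"delta_pos":[[0,0.0007,0.001],[0,0,0.001],[0,0,0]],"twist":[0,0,0]}'
python3 -c "
from bench import arm
s=arm.read_state();print(s['contact_force'].round(2),s['wrist_torque'].round(3))"
python3 -m crank '{"delta_pos":[[0,0,0.001],[0,0,0.001],[0,0,0]],"twist":[0,0,0]}'
python3 -c "
from bench import arm
s=arm.read_state();print(s['contact_force'].round(2),s['wrist_torque'].round(3))"
python3 - <<'E'
from h import *
snap('wrist','w12'); im,*_=snap('scene','s12')
cv2.imwrite('pics/s12c.png',cv2.resize(im[100:250,270:420],None,fx=4,fy=4,interpolation=cv2.INTER_CUBIC))
E
```

```text
clock: 12.58
position: [535.7, -161.5, 237.0]
ee_rot: [0.003, 1.0, -0.0, -0.0]
contact_force: [0.2, 3.3, 0.5]
gripper_width: 24.5
[0.17 3.33 0.48] [ 1.209 -0.109  0.035]
clock: 12.83
position: [535.7, -161.5, 235.0]
ee_rot: [0.004, 1.0, 0.0, -0.0]
contact_force: [0.4, 3.7, -0.0]
gripper_width: 24.8
[ 0.35  3.73 -0.04] [ 1.201e+00 -3.300e-02  1.000e-03]
```

View pics/s12c.png

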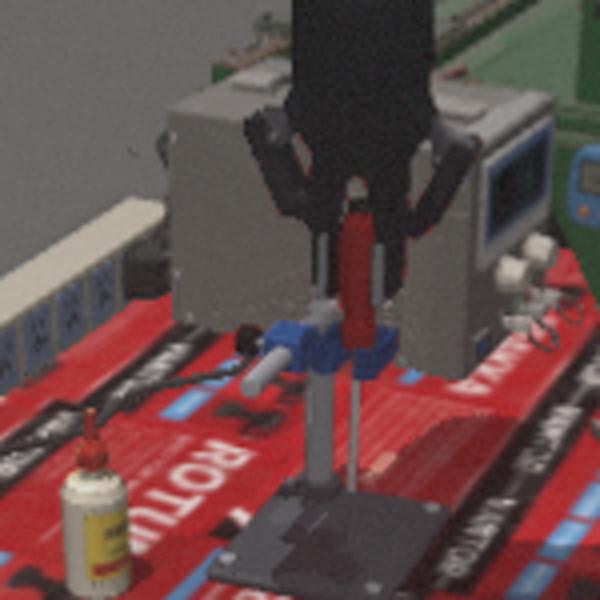

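View pics/w12.png

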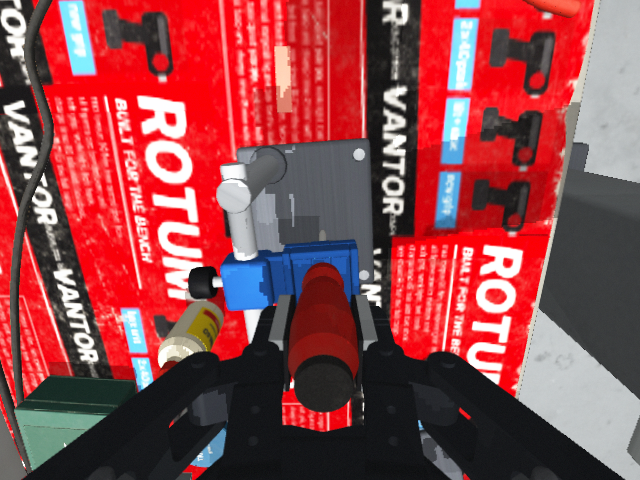

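The handle's lower end is going down into the cup, (358,340) in the scene crop. I keep lowering until the floor is felt.

```bash
python3 -m crank '{"delta_pos":[[0,0.0003,0.001],[0,0,0.001],[0,0,0]],"twist":[0,0,0]}'
python3 -c "
from bench import arm
s=arm.read_state();print(s['contact_force'].round(2),s['wrist_torque'].round(3))"
python3 -m crank '{"delta_pos":[[0,0,0.001],[0,0,0]],"twist":[0,0]}'
python3 -c "
from bench import arm
s=arm.read_state();print(s['contact_force'].round(2),s['wrist_torque'].round(3))"
python3 -m crank '{"delta_pos":[[0,0,0.001],[0,0,0]],"twist":[0,0]}'
python3 -c "
from bench import arm
s=arm.read_state();print(s['contact_force'].round(2),s['wrist_torque'].round(3))"
```

```text
clock: 13.18
position: [535.7, -161.2, 233.0]
ee_rot: [0.004, 1.0, -0.0, -0.0]
contact_force: [0.0, 2.4, -0.0]
gripper_width: 24.8
[ 0.02  2.43 -0.03] [ 0.895 -0.074 -0.028]
clock: 13.35
position: [535.7, -161.3, 232.9]
ee_rot: [0.003, 1.0, -0.0, 0.0]
contact_force: [-1.6, 3.3, 4.4]
gripper_width: 24.5
[-1.65  3.34  4.42] [1.033 0.45  0.025]
clock: 13.52
position: [535.7, -161.3, 232.8]
ee_rot: [0.003, 1.0, -0.0, 0.0]
contact_force: [-2.9, 5.2, 8.9]
gripper_width: 24.7
[-2.9   5.16  8.93] [ 1.366  0.928 -0.04 ]
```

Floor contact at TCP z of 232.9, which puts the shoulder at about 130 as expected. I'll ease off and release.

```bash
python3 -m crank '{"delta_pos":[[0,0.0005,-0.0015],[0,0,0]],"twist":[0,0]}'
python3 -m crank '{"delta_pos":[[0,0,0],[0,0,0],[0,0,0],[0,0,0],[0,0,0]],"twist":[0,0,0,0,0]}' 0.65
python3 - <<'E'
from h import *
im,d,W,st=snap('wrist','w13');print(st['contact_force']); im,*_=snap('scene','s13')
cv2.imwrite('pics/s13c.png',cv2.resize(im[100:250,270:420],None,fx=4,fy=4,interpolation=cv2.INTER_CUBIC))
E
```

```text
clock: 13.68
position: [535.7, -161.0, 232.9]
ee_rot: [0.003, 1.0, -0.0, 0.0]
contact_force: [-0.2, 1.8, 2.6]
gripper_width: 24.5
clock: 14.1
position: [535.7, -160.8, 232.6]
ee_rot: [0.004, 1.0, -0.0, -0.0]
contact_force: [1.0, 0.2, -0.3]
gripper_width: 55.7
[ 0.95653165  0.16705083 -0.28661201]
```

View pics/s13c.png

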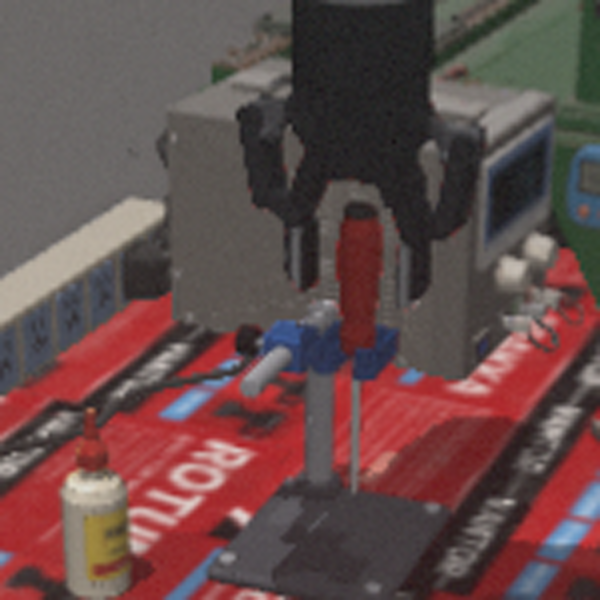

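View pics/w13.png

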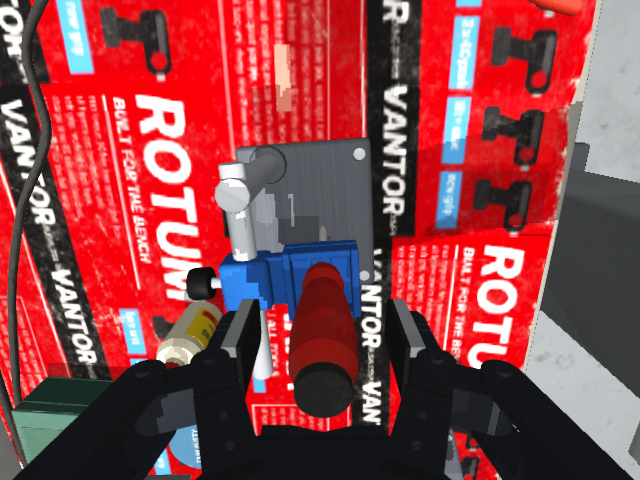

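Released, and the tool stays standing at (322,340) with the fingers clear on both sides. I'll retreat straight up and check.

```bash
python3 -m crank '{"delta_pos":[[0,0,-0.01],[0,0,-0.02],[0,0,-0.03],[0,0,-0.03],[0,0,-0.03],[0,0,-0.02],[0,0,0],[0,0,0]],"twist":[0,0,0,0,0,0,0,0]}'
python3 - <<'E'
from tilt import *
im,d,W,st=snap('wrist','w14');print(st['contact_force'],st['position']); im,*_=snap('scene','s14')
cv2.imwrite('pics/s14c.png',cv2.resize(im[100:250,270:420],None,fx=4,fy=4,interpolation=cv2.INTER_CUBIC))
tilt('s14',535,-165,133,214,172.5)
r=(W[...,2]>195)&(W[...,2]<240)&(abs(W[...,0]-535)<30)&(abs(W[...,1]+165)<40)
print('cap',r.sum(),np.median(W[r],0), W[r].min(0),W[r].max(0))
E
```

```text
clock: 14.87
position: [535.9, -160.7, 374.8]
ee_rot: [0.004, 1.0, 0.0, 0.002]
contact_force: [-0.6, -0.4, -1.2]
gripper_width: 55.5
[-0.62070859 -0.35284125 -1.20934225] [ 535.88560131 -160.65064177  374.80936401]
s14 260 axis x,y at z 172.5 [ 5.35786e+02 -1.66728e+02 -1.00000e-02  4.90000e-02] med 1.17 zmin 133.06786533593578
cap 1008 [ 534.98995147 -168.98443062  215.19941577] [ 523.27188375 -177.37070528  195.01502289] [ 547.40281931 -156.15278342  218.28213503]
```

View pics/s14c.png

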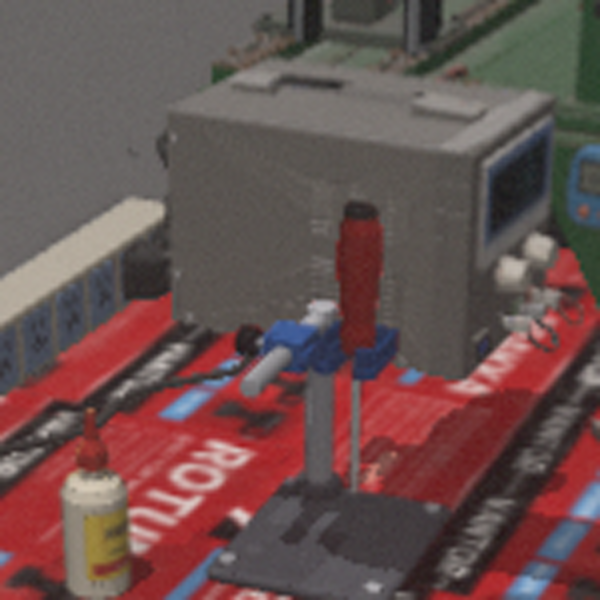

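View pics/w14.png

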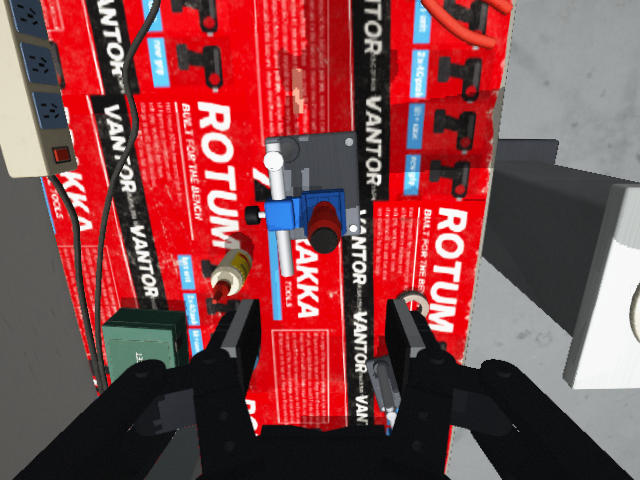

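The red tool hangs upright in the cup, at (322,225) in the wrist view, and its cap top reads z ≈ 215, matching 130 + 85. The glue bottle still stands at (235,265). Handing in.

```bash
python3 -c "
from bench import job_done
print(job_done())"
```

```text
the job is handed in; nothing more can be done
None
```

The red screwdriver is hanging handle up in the larger stand's blue hook, released, and the job is handed in. `job_done` gives no verdict, so this rests on my own checks. The last move ended at about 14.9 s of the 45 s.

**What I did:**
- I gripped the handle and drew it about 80 mm out along its own axis.
- With the blade end still in the hole, I pivoted the tool to upright, since the gripper itself cannot tilt.
- I carried it round to the mouth and fed the shank in until it stopped. The wrist force read about 6 N there.
- I lowered it until the handle touched the cup floor (about 9 N), eased off, released and retreated straight up.

**Last checks:**
- **Seating:** the handle's cap top reads about 215 mm, which matches the 130 mm cup floor plus the 85 mm handle.
- **Position:** the handle axis is within about 1 mm of the slot's centre line. Along the slot it sits about 10 mm from my estimate of the stand's reference point, inside the 18 mm limit. That estimate came from an image of the foot plate, so it is good to a few millimetres.
- **Tilt:** about 0.05 rad from the scene camera, against a limit of 0.12.
- **Contact:** the wrist forces I read stayed below about 10 N, and at the end the robot touched nothing.
- **Other objects:** I saw no contact with the blue screwdriver, glue bottle, tin or ring gauge, but I did not re-measure their positions.

**Disagreements:** the scene and wrist cameras differed by about 3 mm in y. Repeated readings of the slot's x differed by 1 to 2 mm. Both were within the fit's play.

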